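Pack the spare microscope optics into their tray

ROBOT

A 6-joint arm with a two-finger parallel gripper is mounted at the origin on the work surface. World frame = base frame: x ahead of the robot, y to its left, z up, the work surface at z = 0. Lengths are in m, angles in rad, forces in N, time in s.
With the tool pointing down it reaches from about 0.35 to 0.775 m from the base axis. Payload 5.5 kg.
Tool frame: the origin (TCP) lies at the very end of the fingers, on their centre line; the grasp point (between the pads) lies env.hold_point_z behind it (env.hold_point_z is the distance from the TCP to the grasp point, in m); z points along the fingers, y is the line along which they close (so a half turn about z gives the same grasp; the last joint's range is limited). The gripper opens to 85 mm and grips with 20 to 120 N. Pads are 22 mm wide; open, the fingers measure 114 mm over their backs; the gripper's body (76 mm by 85 mm) begins 54 mm behind the grasp point. The pads swing forward as they close: fully open they stand 13 mm farther back than shut.
Start: joints at [-1.42, 0.313, 0.046, 1.304, 0, 1.431], TCP at [0.165, -0.551, 0.205] pointing down, gripper open.
Joint ranges: [-2.76, 2.76], [-0.86, 1.69], [-1.03, 1.26], [-2.2, 2.34], [-1.47, 1.5], [-3.14, 3.14]. Speed limits (rad/s): [2.57, 2.57, 3.14, 3.14, 3.14, 3.14].

INTERFACE

Orientations are given as a unit quaternion [w, x, y, z].
In Python, from workcell import env gives the robot as it stands.
- The arm moves only by the tool carry_out, never from a script. Its argument "steps" is a list of rows, each a list of 3 entries, a list of its own where there are three numbers: the turn, a rotation vector about the tool's x, y, z in degrees, then the shift along the tool's x, y, z in cm, then the closure in counts, from 0 (fully open) to 255 (shut). A call has exactly 8 rows; each row is the pose to reach, as a shift and turn from the pose commanded when the call began, along the tool's axes at that moment; what a row does not reach only later rows make up. A row lasts 1/8 s, in which the tool goes at most 62.5 mm and 10.7 degrees, less where a joint would pass 70% of its speed; a pose out of reach is approached as far as the arm can. A call with a gripper value outside its range is refused whole. The fingers move at their own pace and stop on an object; "force" is the grip in N (left out, the last holds). Time passes only in rows, so rows that repeat a pose let the fingers close, or fill a call up. It gives the time, the measured TCP pose, the force, the opening and the grip force at its end, in the units of the state.
- env.get_state(): the state, without advancing time (a new reading comes with each control period).
- env.read_camera(name): name is "scene" or "top" or "wrist"; returns (picture, depth): 420x560x3 uint8, red, green, blue; 420x560 float32, m along the optical axis (not along the pixel's ray), 0 where there is no reading.
- env.get_calibration(name): a dict with "fx", "fy", "cx", "cy" (pixels), "origin" and "orientation" of the camera in the world. Camera axes: x right, y up, looking along -z (the intrinsics and any distortion apply to the point x, -y, -z); pixel columns grow to the right and rows downward; lengths in m; the calibration is good to about 2 mm. A picture is of the moment at which its call begins: read the wrist's pose just before it. get_calibration takes no time and is no camera call; for the wrist camera it gives the pose at the moment of the call.
- env.hand_in(): hands the job in; it is judged then, once.
The state is a dict: "clock": time; "joint_pos": joint angles; "qvel": joint speeds; "tau": joint torques, N m; "tcp_pos": TCP position; "orientation": TCP orientation; "wrist_force": force on the tool from outside, world axes, zero at the start; "ft_torque": the same for the moment, N m; "finger_gap": finger opening in m; "grip_force": force on a finger pad.
Only numpy, scipy, OpenCV 4.12 (cv2) and the standard library are available. Lean on these libraries where they do the work, as an engineer would, in place of code of your own. Each camera call takes 0.05 s, during which the arm holds its last target. There are 200 camera calls.

TASK

Pack the spare microscope set into the white tray, each thing in the well made for it: the long eyepiece standing in the smallest round well, the wide eyepiece standing in the middle-sized round well, the front lens lying glass up in the largest round well, and the oblong slide box lengthwise in the oblong well. Set each down gently, without dropping it, so that it rests on the tray's floor inside its well, and let go. The specimen pot and the square box do not belong to the set: leave them where they stand on the table.

Things in the scene. Friction and masses are not known exactly. Their poses are not given: they have to be found in the camera images.
- long_eyepiece_mid (a point): the long eyepiece: grey upright cylinder, 64 mm tall, 34 mm in diameter over its upper half and 30 mm over its lower 30 mm, black band round its top, and a bluish glass lens 23 mm wide in the top face; about 90 g. Loose, stands upright on the table at the start. This point is at its centre, half-way up; z is its upward axis.
- wide_eyepiece_mid (a point): the wide eyepiece: grey upright cylinder, 46 mm tall, 46 mm in diameter (36 mm over the lowest 12 mm, widening to full at 15 mm), black band round its top, and a bluish glass lens 34 mm wide in the top face; about 120 g. Loose, stands upright on the table at the start. This point is at its centre, half-way up; z is its upward axis.
- front_lens_mid (a point): the front lens: a flat aluminium disc, 58 mm in diameter and 26 mm high, nearly all its top a bluish glass lens; about 130 g. Loose, lies flat with the glass up at the start. This point is at its centre, half-way up; z is its upward axis.
- slide_box_mid (a point): the slide box: oblong grey plastic box 80 mm long (along its x), 34 mm wide (along its y), 30 mm high, with a white paper label on top; about 60 g. Loose, lies on the table at any yaw. This point is at its centre, half-way up; z is up.
- pot_mid (a point): the specimen pot, which stays where it is: grey cylinder 34 mm in diameter but only 38 mm tall, with a plain black lid and no glass; light (40 g). This point is at its centre, half-way up; z is its upward axis.
- square_box_mid (a point): the square box, which stays where it is: grey plastic box 44 by 44 mm, 30 mm high, with a square white label on top; light (50 g). This point is at its centre, half-way up; z is up.
- well_small: smallest round well, a grey ring 54 mm wide inside, wall 4 mm thick, standing 6 mm above the floor of the white tray; fixed. Origin: centre of the ring at the level of the tray's floor (4 mm above the table), on which the thing will stand; z up. The wells lie one in each quarter of a square white plastic tray, fixed, 236 mm square, 24 mm high, walls 4 mm thick, floor 4 mm thick, the well centres 56 mm from the tray's middle lines; which well is in which quarter varies.
- well_medium: middle-sized round well, a grey ring 66 mm wide inside, wall 4 mm thick, standing 6 mm above the floor of the white tray; fixed. Origin: centre of the ring at the level of the tray's floor (4 mm above the table), on which the thing will stand; z up.
- well_large: largest round well, a grey ring 78 mm wide inside, wall 4 mm thick, standing 6 mm above the floor of the white tray; fixed. Origin: centre of the ring at the level of the tray's floor (4 mm above the table), on which the thing will stand; z up.
- well_oblong: oblong well, a grey rectangular frame 98 mm long inside (along its x) and 54 mm wide inside (along its y), walls 5 mm thick, standing 6 mm above the floor of the white tray; fixed. Origin: centre of the frame at the level of the tray's floor (4 mm above the table); z up.
Things that resemble listed ones, but are neither listed nor needed, are in the scene too. What is shaped like the part that bears slide_box_mid but blue is not meant.

How it is judged:
At the end, for the whole second after the job is handed in: Each of the four is in its own well, within 16 mm of its centre, height within 4 mm of resting on the tray floor, upright within 0.15 rad, slide box along its well within 0.4 rad, released, at rest. Pot and square box upright, at rest, within 30 mm of where they began (horizontal distance between long_eyepiece_mid and well_small below 0.016 m and height (world z) of long_eyepiece_mid between 0.032 and 0.04 m and angle between each of long_eyepiece_mid, wide_eyepiece_mid, front_lens_mid, slide_box_mid, pot_mid, square_box_mid's own z axis and vertical below 0.15 rad and linear speed of each of long_eyepiece, wide_eyepiece, front_lens, slide_box, pot, square_box below 0.02 m/s and contact force between each of long_eyepiece, wide_eyepiece, front_lens, slide_box and the fingers below 0.1 N and horizontal distance between wide_eyepiece_mid and well_medium below 0.016 m and height (world z) of wide_eyepiece_mid between 0.023 and 0.031 m and horizontal distance between front_lens_mid and well_large below 0.016 m and height (world z) of front_lens_mid between 0.013 and 0.021 m and horizontal distance between slide_box_mid and well_oblong below 0.016 m and height (world z) of slide_box_mid between 0.015 and 0.023 m and angle between the x axis of slide_box_mid and the x axis of well_oblong, either way round below 0.4 rad and distance of each of pot_mid, square_box_mid from where it was at the start of the episode below 0.03 m); the robot touches nothing.
It fails at once if the long eyepiece is dropped, thrown or knocked flying (moves faster than 0.7 m/s out of the fingers; a fall of about 25 mm) (linear speed of long_eyepiece above 0.7 m/s and contact force between long_eyepiece and the fingers below 0.05 N).
It fails at once if the wide eyepiece is dropped, thrown or knocked flying (moves faster than 0.7 m/s out of the fingers; a fall of about 25 mm) (linear speed of wide_eyepiece above 0.7 m/s and contact force between wide_eyepiece and the fingers below 0.05 N).
It fails at once if the front lens is dropped, thrown or knocked flying (moves faster than 0.7 m/s out of the fingers; a fall of about 25 mm) (linear speed of front_lens above 0.7 m/s and contact force between front_lens and the fingers below 0.05 N).
It fails at once if the slide box is dropped, thrown or knocked flying (moves faster than 0.7 m/s out of the fingers; a fall of about 25 mm) (linear speed of slide_box above 0.7 m/s and contact force between slide_box and the fingers below 0.05 N).
It also fails if it takes over 112 s, if anything falls off the work surface, if the arm or the gripper's body presses on something with over 40 N, if the wrist force passes 120 N, or if a joint passes its speed limit or range.

## Working session

There is one attempt and no reset: what is moved stays moved. The work goes in short steps, Python scripts to look and compute and a tool call to move; the robot and the scene stay as the last step left them, time stands still between calls to the robot, and variables do not carry over. Pictures are saved under pics/ and viewed, at most 17 in all, crops included, and the job is handed in when it is done.

Besides the shell and the picture viewer there is one more tool, called after ">>>" as name(argument=value, ...), one argument or row to a line, values as JSON. carry_out: Moves the arm, as the interface text tells. Its arguments: {"type":"object","properties":{"steps":{"type":"array","items":{"type":"array"}},"force":{"type":"number"}},"required":["steps"]}

```bash
mkdir -p pics; ls
python3 - <<'E'
from workcell import env
import cv2,numpy as np
s=env.get_state(); print({k:np.round(v,3) for k,v in s.items()}, env.hold_point_z)
for n in("top","scene"):
    p,d=env.read_camera(n); cv2.imwrite(f"pics/{n}0.png",p[...,::-1]); np.savez(f"{n}0.npz",p=p,d=d); print(n,env.get_calibration(n))
print(env.get_calibration("wrist"))
E
```

```text
pics
{'clock': np.float64(0.0), 'joint_pos': array([-1.42 ,  0.314,  0.045,  1.304,  0.   ,  1.431]), 'qvel': array([-0.   ,  0.002,  0.001,  0.001, -0.002, -0.   ]), 'tau': array([-1.0000e-03, -4.8062e+01,  2.9854e+01,  1.9000e-02, -0.0000e+00,
        0.0000e+00]), 'tcp_pos': array([ 0.165, -0.55 ,  0.204]), 'orientation': array([-0.001,  0.989,  0.145,  0.   ]), 'wrist_force': array([-1.232, -0.31 ,  0.274]), 'ft_torque': array([-0.002, -0.037, -0.003]), 'grip_force': np.float64(0.0), 'finger_gap': np.float64(0.086)} 0.0187
top {'fx': 484.3544460103809, 'fy': 484.3544460103809, 'cx': 286.7426123173937, 'cy': 208.55914542934835, 'origin': array([ 0.41281421, -0.03966062,  1.43113723]), 'orientation': array([-0.69688823, -0.03886024,  0.03094169,  0.7154574 ])}
scene {'fx': 383.6661684840533, 'fy': 383.6661684840533, 'cx': 279.1472524167265, 'cy': 218.22947136679284, 'origin': array([ 1.00759044, -0.39170713,  0.86817822]), 'orientation': array([0.86136034, 0.27819768, 0.1284424 , 0.40517523])}
{'fx': 330.17611569469153, 'fy': 330.17611569469153, 'cx': 276.34339212306145, 'cy': 206.50517429279702, 'origin': array([ 0.24046068, -0.52760563,  0.37443164]), 'orientation': array([ 0.7925641 , -0.12262208,  0.09279081, -0.59008122])}
```

View pics/top0.png

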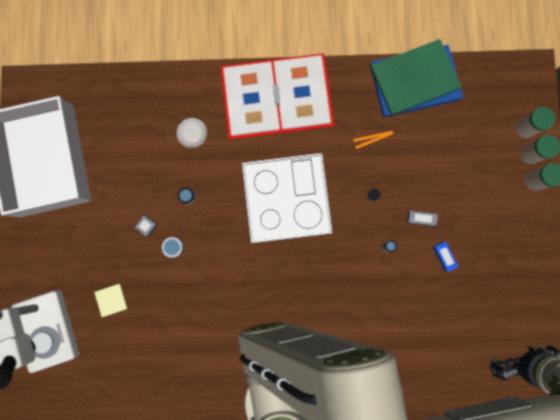

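View pics/scene0.png

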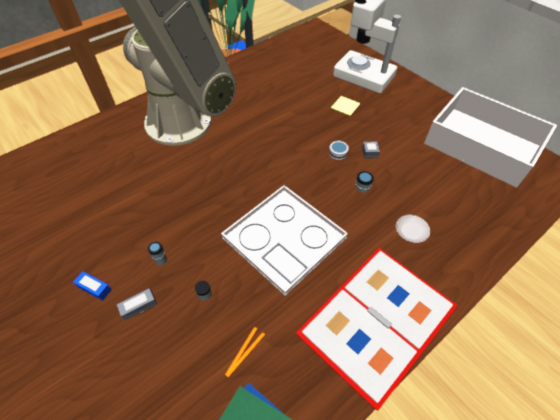

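Top view candidates, by pixel:
- **Long eyepiece:** (390,246), glass and tall. The pot at (374,195) has a plain lid and no glass.
- **Wide eyepiece:** (186,195), with a black band.
- **Front lens:** (172,247), nearly all glass. The bowl at (191,132) is not it.
- **Slide box:** grey, (423,218). The blue one at (446,257) is a decoy, and the square box is at (145,226).
- **Wells:** small (270,219), medium (265,182), large (308,214), oblong (303,178).

Next I measure these and take one close crop to check.

```bash
cat > h.py <<'E'
import numpy as np,cv2
from scipy.spatial.transform import Rotation as R
from workcell import env
def rot(q): return R.from_quat([q[1],q[2],q[3],q[0]])
def ray(c,u,v,z):
    d=rot(c["orientation"]).apply([(u-c["cx"])/c["fx"],-(v-c["cy"])/c["fy"],-1]); o=np.array(c["origin"])
    return o+d*(z-o[2])/d[2]
def proj(c,p):
    q=rot(c["orientation"]).inv().apply(np.array(p)-c["origin"]); return c["cx"]-c["fx"]*q[0]/q[2], c["cy"]+c["fy"]*q[1]/q[2]
def goto(x,y,z,yaw=None):
    """yaw = world angle (deg) of closing line (mod 180). prints shift cm, turn deg in tool axes"""
    s=env.get_state(); T=rot(s["orientation"]); 
    cur=np.degrees(np.arctan2(*T.as_matrix()[1::-1,1]))
    dy=0 if yaw is None else (yaw-cur+90)%180-90
    print("pos",np.round(s["tcp_pos"],4),"closing",round(cur,1),"| turn z",round(-dy,1),"(alt %.1f)"%(-dy+np.sign(dy)*180),"shift cm",np.round(T.inv().apply(np.array([x,y,z])-s["tcp_pos"])*100,2),"j",np.round(s["joint_pos"],2),"t",round(float(s["clock"]),1))
def blobs(m,amin=15):
    n,l,st,ce=cv2.connectedComponentsWithStats(m.astype(np.uint8)); return [(i,st[i],ce[i],l==i) for i in range(1,n) if st[i][4]>=amin]
E
python3 - <<'E'
from h import *
p=np.load("top0.npz")["p"]; c=env.get_calibration("top")
hsv=cv2.cvtColor(p,cv2.COLOR_RGB2HSV)
def near(m,u,v,r=16):
    k=np.zeros(m.shape,bool);k[v-r:v+r,u-r:u+r]=1
    return max(blobs(m&k,3),key=lambda b:b[1][4])
blue=(hsv[...,0]>88)&(hsv[...,0]<115)&(hsv[...,1]>60)
for n,u,v,z in(("long",390,246,.064),("wide",186,195,.046),("lens",172,247,.026)):
    b=near(blue,u,v); print(n,b[1],np.round(ray(c,*b[2],z),4))
white=(hsv[...,1]<60)&(hsv[...,2]>140)
for n,u,v in(("slide",423,218),("square",145,226)):
    b=near(white,u,v); r=cv2.minAreaRect(np.argwhere(b[3])[:,::-1].astype(np.float32)); 
    B=[ray(c,*q,.03) for q in cv2.boxPoints(r)]; e=[B[1]-B[0],B[2]-B[1]]; e=max(e,key=np.linalg.norm)
    print(n,r,np.round(np.mean(B,0),4),"long axis deg",np.degrees(np.arctan2(e[1],e[0])))
print("pot",np.round(ray(c,374,195,.038),4))
k=np.zeros(white.shape,bool);k[140:255,232:342]=1
ys=np.argwhere((white|((hsv[...,1]<70)&(hsv[...,2]>90)))&k)[:,::-1].astype(np.float32)
r=cv2.minAreaRect(ys); B=np.array([ray(c,*q,.024) for q in cv2.boxPoints(r)]); m=B.mean(0)
print("tray",r,np.round(m,4),np.round(np.linalg.norm(B-np.roll(B,1,0),axis=1),3))
cor=B-m; cor=cor/np.linalg.norm(cor,axis=1)[:,None]*56e-3*2**.5
for q in cor:
    w=m+q;w[2]=.004; print("well",np.round(w,4),"px",np.round(proj(c,w),1))
e=B[1]-B[0];print("edge deg",np.degrees(np.arctan2(e[1],e[0])))
im=np.hstack([cv2.resize(p[v-28:v+28,u-28:u+28],(390,390),interpolation=2) for u,v in((398,228),(165,225))]);cv2.imwrite("pics/crop.png",im[...,::-1])
E
```

```text
long [386 241  10  10  75] [ 0.436  -0.3142  0.064 ]
wide [179 189  14  13 146] [0.5974 0.2658 0.046 ]
lens [165 240  14  15 170] [0.4498 0.3114 0.026 ]
slide ((422.8168640136719, 217.83168029785156), (24.477916717529297, 9.45285415649414), 5.710593223571777) [ 0.5143 -0.4184  0.03  ] long axis deg -97.30311644017745
square ((144.62002563476562, 225.3400115966797), (12.20000171661377, 12.600001335144043), 36.869895935058594) [0.514  0.3887 0.03  ] long axis deg -37.29070619624152
pot [ 0.5836 -0.2791  0.038 ]
tray ((286.5492248535156, 197.603759765625), (81.95381927490234, 83.35804748535156), 83.04703521728516) [ 0.5857 -0.0258  0.024 ] [0.242 0.246 0.242 0.242]
well [0.6355 0.0357 0.004 ] px [265.5 182. ]
well [ 0.6463 -0.0768  0.004 ] px [303.2 177.4]
well [ 0.5353 -0.0869  0.004 ] px [307.7 214.4]
well [0.5246 0.0246 0.004 ] px [270.1 219. ]
edge deg -84.55786423953828
```

View pics/crop.png

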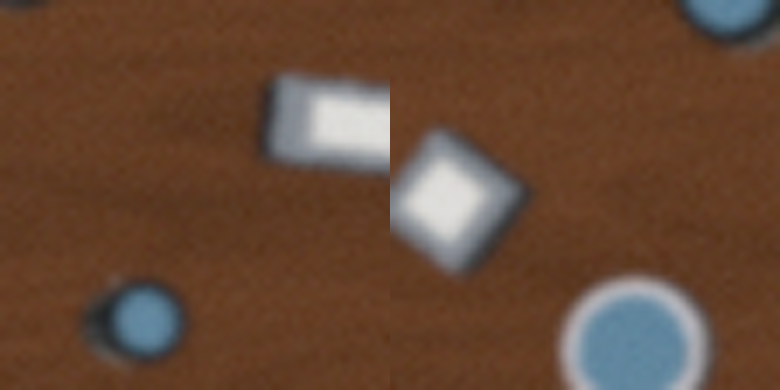

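The crop shows what I expected. The glass-topped tall cylinder is at (390,246), the oblong grey box with the white label is at (423,218), and the wide glass disc is at (172,247), with the square box beside it at (145,226). I start with the long eyepiece.

```bash
python3 -c "
from h import *
goto(.436,-.314,.16)"
```

```text
pos [ 0.1648 -0.5504  0.2045] closing -73.3 | turn z 0 (alt 0.0) shift cm [ 32.76 -14.86   4.48] j [-1.42  0.31  0.05  1.3  -0.    1.43] t 0.1
```

>>> carry_out(
  steps=[
    [[0, 0, 0], [4, -2, 0.5], 0],
    [[0, 0, 0], [9, -4, 1], 0],
    [[0, 0, 0], [14, -6.5, 2], 0],
    [[0, 0, 0], [19, -9, 3], 0],
    [[0, 0, 0], [24, -11, 4], 0],
    [[0, 0, 0], [29, -13, 4.5], 0],
    [[0, 0, 0], [32.8, -14.9, 4.5], 0],
    [[0, 0, 0], [32.8, -14.9, 4.5], 0],
  ],
  force=30,
)

```text
clock: 1.1
tcp_pos: [0.4378, -0.3117, 0.1598]
orientation: [-0.001, 0.989, 0.147, -0.0]
wrist_force: [0.1, -1.1, 0.0]
finger_gap: 0.0854
grip_force: 0.0
```

Run:
```python
from h import *
c=env.get_calibration("wrist"); p,d=env.read_camera("wrist"); cv2.imwrite("pics/w1.png",p[...,::-1])
hsv=cv2.cvtColor(p,cv2.COLOR_RGB2HSV); blue=(hsv[...,0]>88)&(hsv[...,0]<115)&(hsv[...,1]>60)
for b in blobs(blue,100): print(b[1],np.round(ray(c,*b[2],.064),4))
goto(.436,-.314,.032)
```

```text
[262 188  29  27 590] [ 0.4365 -0.3111  0.064 ]
[ 398  222   43   79 1726] [ 0.4271 -0.4464  0.064 ]
pos [ 0.4369 -0.3129  0.1598] closing -73.2 | turn z 0 (alt 0.0) shift cm [-0.1   0.09 12.78] j [-0.77  0.26 -0.14  1.17 -0.    2.08] t 1.1
```

View pics/w1.png

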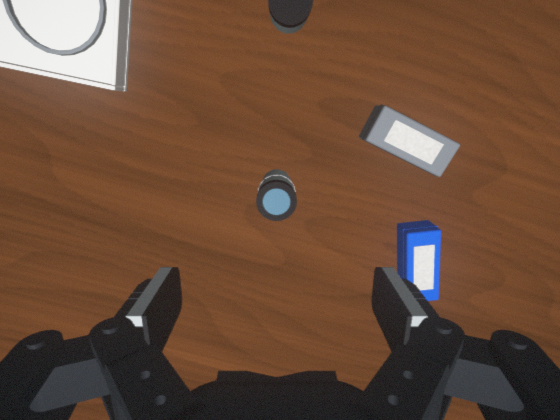

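The wrist view shows the glass at (276,202), midway between the fingers. Both views agree within 3 mm, so I descend and grip.

>>> carry_out(
  steps=[
    [[0, 0, 0], [0, 0, 3], 0],
    [[0, 0, 0], [0, 0, 6.5], 0],
    [[0, 0, 0], [0, 0, 10], 0],
    [[0, 0, 0], [0, 0, 12.7], 0],
    [[0, 0, 0], [0, 0, 12.7], 0],
    [[0, 0, 0], [0, 0, 12.7], 150],
    [[0, 0, 0], [0, 0, 12.7], 255],
    [[0, 0, 0], [0, 0, 12.7], 255],
  ],
)

```text
clock: 2.15
tcp_pos: [0.437, -0.3147, 0.0344]
orientation: [0.001, 0.989, 0.145, 0.001]
wrist_force: [-0.6, 1.7, 8.5]
finger_gap: 0.032
grip_force: 19.3
```

>>> carry_out(
  steps=[
    [[0, 0, 0], [0, 0, 0], 255],
    [[0, 0, 0], [0, 0, 0], 255],
    [[0, 0, 0], [0, 0, 0], 255],
    [[0, 0, 0], [0, 0, -1], 255],
    [[0, 0, 0], [0, 0, -4], 255],
    [[0, 0, 0], [0, 0, -8], 255],
    [[0, 0, 0], [0, 0, -11], 255],
    [[0, 0, 0], [0, 0, -12], 255],
  ],
)

```text
clock: 3.15
tcp_pos: [0.4373, -0.3149, 0.1557]
orientation: [0.002, 0.989, 0.145, 0.001]
wrist_force: [0.4, 0.4, -1.3]
finger_gap: 0.0306
grip_force: 29.9
```

```bash
python3 -c "
from h import *
goto(.5246,.0246,.16,-84.6)"
```

```text
pos [ 0.4373 -0.3149  0.1557] closing -73.3 | turn z 11.3 (alt -168.7) shift cm [ 18.11 -30.02  -0.5 ] j [-0.77  0.26 -0.15  1.16 -0.    2.08] t 3.1
```

The gap is 30.6 mm, not the 34 mm I expected, so I check how it is held.

Run:
```python
from h import *
p,d=env.read_camera("wrist"); q,_=env.read_camera("scene")
c=env.get_calibration("scene");u,v=map(int,proj(c,env.get_state()["tcp_pos"]))
a=cv2.resize(p[150:400,140:420],(450,400)); b=cv2.resize(q[v-40:v+40,u-35:u+35],(350,400),interpolation=2)
cv2.imwrite("pics/g1.png",np.hstack([a,b])[...,::-1]); print(u,v)
```

```text
142 226
```

View pics/g1.png

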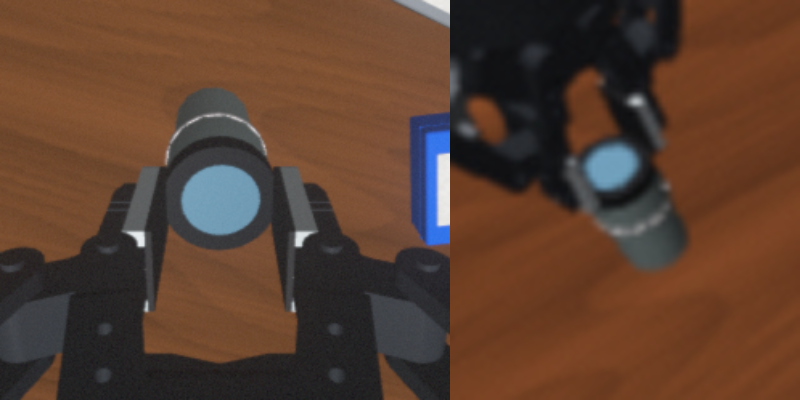

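It is held by its upper part, with the glass at about (220,200) in the crop, but it looks slightly tilted. I measure the tilt by fitting a plane to the glass depth.

```bash
cat >> h.py <<'E'
def lens(nearTCP=True):
    c=env.get_calibration("wrist"); s=env.get_state(); p,d=env.read_camera("wrist")
    hsv=cv2.cvtColor(p,cv2.COLOR_RGB2HSV); m=(hsv[...,0]>88)&(hsv[...,0]<112)&(hsv[...,1]>60)&(d>0)
    T=rot(s["orientation"]); out=[]
    for b in blobs(m,300):
        v,u=np.nonzero(cv2.erode(b[3].astype(np.uint8),np.ones((3,3)))); D=d[v,u]
        P=rot(c["orientation"]).apply(np.c_[(u-c["cx"])/c["fx"]*D,-(v-c["cy"])/c["fy"]*D,-D])+c["origin"]
        m0=np.median(P,0); n=np.linalg.svd(P-P.mean(0))[2][2]; n*=np.sign(n[2])
        print("px",np.round(b[2]),"n",len(D),"centre",np.round(m0,4),"in tool",np.round(T.inv().apply(m0-s["tcp_pos"]),4),"normal",np.round(n,3),"in tool",np.round(T.inv().apply(n),3))
    return p,d
E
python3 -c "
from h import *
lens()"
```

```text
px [422. 265.] n 904 centre [ 0.4095 -0.4715  0.0313] in tool [-0.0713  0.1423  0.1231] normal [ 0.    -0.002  1.   ] in tool [ 0.     0.004 -1.   ]
px [277. 274.] n 1515 centre [ 0.4381 -0.314   0.1861] in tool [ 0.0014 -0.0001 -0.0319] normal [ 0.01  -0.052  0.999] in tool [-0.004  0.055 -0.998]
```

It is held nearly upright (3°) with its bottom 32 mm below the TCP. I carry it to the small well.

>>> carry_out(
  steps=[
    [[0, 0, 1], [1, -1.7, 0], 255],
    [[0, 0, 3], [3.5, -5.8, 0], 255],
    [[0, 0, 5], [6.5, -10.8, 0], 255],
    [[0, 0, 7], [9.5, -15.8, 0], 255],
    [[0, 0, 9], [12.5, -20.8, 0], 255],
    [[0, 0, 11], [15.5, -25.7, 0], 255],
    [[0, 0, 11.3], [17.6, -29.1, 0], 255],
    [[0, 0, 11.3], [18.1, -30, 0], 255],
  ],
)

```text
clock: 4.3
tcp_pos: [0.5228, 0.0275, 0.1514]
orientation: [-0.0, 0.999, 0.049, -0.002]
wrist_force: [-0.5, -0.1, -1.0]
finger_gap: 0.0312
grip_force: 30.0
```

Run:
```python
from h import *
p,d=lens(); cv2.imwrite("pics/w2.png",p[...,::-1])
c=env.get_calibration("wrist"); print("well px",proj(c,[.5246,.0246,.004]))
goto(.5246,.0246,.037)
```

```text
px [277. 275.] n 1449 centre [0.5244 0.0284 0.1833] in tool [ 0.0016 -0.0007 -0.0319] normal [ 0.    -0.054  0.999] in tool [-0.008  0.053 -0.999]
well px (np.float64(280.33602159560326), np.float64(183.1343507744931))
pos [0.5229 0.0274 0.1516] closing -84.5 | turn z 0 (alt 0.0) shift cm [ 0.17  0.3  11.46] j [-0.1   0.24 -0.19  1.15  0.    2.94] t 4.3
```

View pics/w2.png

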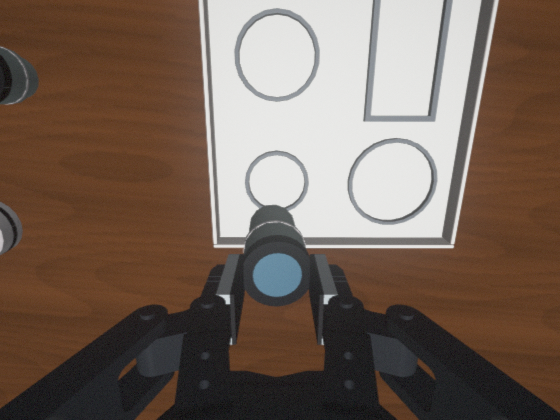

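The small ring is at (277,182), so it lies about 3 mm to +y of the top-camera estimate, and the tool is already there. I lower straight down, release partway and retreat.

>>> carry_out(
  steps=[
    [[0, 0, 0], [0.2, 0, 2.5], 255],
    [[0, 0, 0], [0.2, 0, 5.5], 255],
    [[0, 0, 0], [0.2, 0, 8], 255],
    [[0, 0, 0], [0.2, 0, 10], 255],
    [[0, 0, 0], [0.2, 0, 11], 255],
    [[0, 0, 0], [0.2, 0, 11.3], 255],
    [[0, 0, 0], [0.2, 0, 11.4], 255],
    [[0, 0, 0], [0.2, 0, 11.4], 255],
  ],
)

```text
clock: 5.35
tcp_pos: [0.5264, 0.0252, 0.04]
orientation: [0.0, 0.999, 0.047, 0.001]
wrist_force: [-0.5, -0.0, -1.0]
finger_gap: 0.0312
grip_force: 30.0
```

```bash
python3 -c "
from h import *
lens();print(env.get_state()['wrist_force'])
goto(.5246,.0246,.037)"
```

```text
px [277. 275.] n 1464 centre [0.5274 0.0257 0.0718] in tool [ 0.0011 -0.0004 -0.0319] normal [-0.006 -0.051  0.999] in tool [-0.009  0.051 -0.999]
[-0.11589228 -0.82618063 -1.69709721]
pos [0.5264 0.0253 0.04  ] closing -84.6 | turn z 0 (alt 0.0) shift cm [-0.18  0.05  0.3 ] j [-0.1   0.33 -0.36  0.88 -0.    2.94] t 5.4
```

>>> carry_out(
  steps=[
    [[0, 0, 0], [0, 0, 0.2], 255],
    [[0, 0, 0], [0, 0, 0.35], 255],
    [[0, 0, 0], [0, 0, 0.35], 230],
    [[0, 0, 0], [0, 0, 0.35], 150],
    [[0, 0, 0], [0, 0, 0.35], 100],
    [[0, 0, 0], [0, 0, 0.35], 90],
    [[0, 0, 0], [0, 0, 0.35], 90],
    [[0, 0, 0], [0, 0, -0.5], 90],
  ],
)

```text
clock: 6.4
tcp_pos: [0.5249, 0.0254, 0.0438]
orientation: [-0.0, 0.999, 0.047, -0.001]
wrist_force: [-1.1, -0.1, 0.1]
finger_gap: 0.0552
grip_force: 0.0
```

>>> carry_out(
  steps=[
    [[0, 0, 0], [0, 0, -2], 90],
    [[0, 0, 0], [0, 0, -5], 90],
    [[0, 0, 0], [0, 0, -8], 90],
    [[0, 0, 0], [0, 0, -11], 90],
    [[0, 0, 0], [0, 0, -13], 90],
    [[0, 0, 0], [0, 0, -13], 90],
    [[0, 0, 0], [0, 0, -13], 0],
    [[0, 0, 0], [0, 0, -13], 0],
  ],
)

```text
clock: 7.4
tcp_pos: [0.5249, 0.0254, 0.1731]
orientation: [-0.0, 0.999, 0.047, -0.001]
wrist_force: [0.4, -0.3, -0.3]
finger_gap: 0.0852
grip_force: 0.0
```

Run:
```python
from h import *
p,d=lens(); cv2.imwrite("pics/w3.png",p[...,::-1])
goto(.5974,.2678,.16,-84.6)
```

```text
px [ 6. 81.] n 407 centre [0.5976 0.2608 0.0482] in tool [ 0.0946 -0.2275  0.1248] normal [0.012 0.05  0.999] in tool [ 0.015 -0.049 -0.999]
px [273. 194.] n 427 centre [0.5273 0.0293 0.0702] in tool [ 0.0029 -0.0036  0.103 ] normal [-0.003 -0.005  1.   ] in tool [-0.005  0.005 -1.   ]
px [  5. 233.] n 286 centre [0.4484 0.3004 0.0281] in tool [-0.0502 -0.2808  0.1452] normal [0.011 0.064 0.998] in tool [ 0.015 -0.063 -0.998]
pos [0.525  0.0254 0.1731] closing -84.6 | turn z -0.0 (alt 180.0) shift cm [  9.47 -23.46   1.3 ] j [-0.1   0.23 -0.14  1.2  -0.    2.94] t 7.5
```

View pics/w3.png

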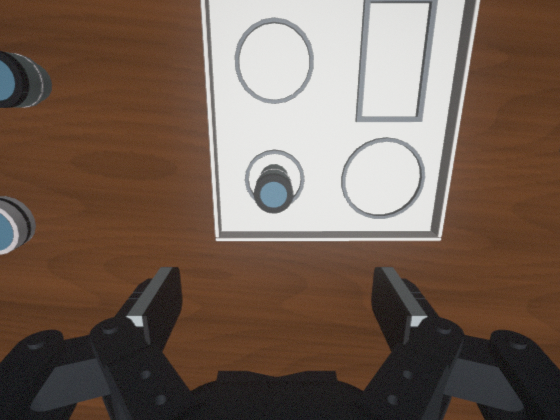

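The long eyepiece stands upright in its ring at (275,178). The other wells are at: medium (275,60), large (383,178), oblong (397,61). The wide eyepiece is next.

Run:
```python
from h import *
c=env.get_calibration("wrist")
for n,u,v in(("S",275,178),("M",274.5,60.5),("L",383,178),("O",397,61)): print(n,np.round(ray(c,u,v,.010),4))
```

```text
S [0.5279 0.028  0.01  ]
M [0.6387 0.0387 0.01  ]
L [ 0.5383 -0.0828  0.01  ]
O [ 0.6489 -0.0744  0.01  ]
```

>>> carry_out(
  steps=[
    [[0, 0, 0], [1, -2.5, 0], 0],
    [[0, 0, 0], [3, -7.5, 0], 0],
    [[0, 0, 0], [5, -12.5, 0], 0],
    [[0, 0, 0], [7, -17.5, 0], 0],
    [[0, 0, 0], [9, -22, 0], 0],
    [[0, 0, 0], [9.5, -23.5, 1], 0],
    [[0, 0, 0], [9.5, -23.5, 1.3], 0],
    [[0, 0, 0], [9.5, -23.5, 1.3], 0],
  ],
)

```text
clock: 8.45
tcp_pos: [0.6076, 0.2146, 0.1601]
orientation: [-0.022, 0.995, 0.097, -0.004]
wrist_force: [-0.2, 0.2, -0.1]
finger_gap: 0.0856
grip_force: 0.0
```

```bash
python3 -c "
from h import *
lens();goto(.5974,.2658,.014)"
```

```text
px [220. 191.] n 937 centre [0.5991 0.2703 0.0482] in tool [ 0.0028 -0.0514  0.1143] normal [-0.002  0.004  1.   ] in tool [-0.006 -0.048 -0.999]
px [467. 323.] n 277 centre [0.5295 0.0277 0.0701] in tool [-0.1123  0.1722  0.083 ] normal [ 0.002 -0.015  1.   ] in tool [-0.005 -0.029 -1.   ]
pos [0.6079 0.2143 0.1608] closing -78.9 | turn z 0 (alt 0.0) shift cm [ 0.02 -4.6  14.89] j [0.19 0.46 0.16 1.27 0.04 3.14] t 8.5
```

Joint 6 is at its stop, so I turn the tool back toward the middle of its range.

>>> carry_out(
  steps=[
    [[0, 0, -10], [0, 0, 0], 0],
    [[0, 0, -20], [0, 0, 0], 0],
    [[0, 0, -30], [0, 0, 0], 0],
    [[0, 0, -40], [0, 0, 0], 0],
    [[0, 0, -45], [0, 0, 0], 0],
    [[0, 0, -45], [0, 0, 0], 0],
    [[0, 0, -45], [0, 0, 0], 0],
    [[0, 0, -45], [0, 0, 0], 0],
  ],
)

```text
clock: 9.5
tcp_pos: [0.6086, 0.2147, 0.1615]
orientation: [-0.021, 0.883, 0.47, 0.005]
wrist_force: [0.4, -0.7, -0.0]
finger_gap: 0.0851
grip_force: 0.0
```

```bash
python3 -c "
from h import *
print(env.get_state()['orientation']);lens();goto(.5985,.269,.014)"
```

```text
[-0.02135798  0.88262218  0.46956598  0.00545101]
px [235. 152.] n 1073 centre [0.5994 0.2707 0.0481] in tool [ 0.0379 -0.0352  0.1157] normal [ 0.003 -0.002  1.   ] in tool [ 0.029 -0.029 -0.999]
px [ 88. 195.] n 1502 centre [0.452  0.3158 0.028 ] in tool [-0.0077 -0.182   0.1393] normal [-0.002  0.     1.   ] in tool [ 0.029 -0.034 -0.999]
pos [0.6087 0.2147 0.1614] closing -33.9 | turn z 0 (alt 0.0) shift cm [ 3.49 -3.39 14.97] j [0.19 0.46 0.16 1.27 0.04 2.36] t 9.6
```

The tool kept a 2.4° tilt, so I extend the helper to give the full correcting turn.

```bash
cat >> h.py <<'E'
def goto(x,y,z,yaw=None):
    s=env.get_state(); T=rot(s["orientation"]); 
    cur=np.degrees(np.arctan2(*T.as_matrix()[1::-1,1])); t=cur if yaw is None else cur+(yaw-cur+90)%180-90
    a=np.radians(t); Y=np.array([np.cos(a),np.sin(a),0]); Z=np.array([0,0,-1.]); G=R.from_matrix(np.c_[np.cross(Y,Z),Y,Z])
    print("pos",np.round(s["tcp_pos"],4),"closing",round(cur,1),"| turn",np.round(np.degrees((T.inv()*G).as_rotvec()),1),"shift cm",np.round(T.inv().apply(np.array([x,y,z])-s["tcp_pos"])*100,2),"j",np.round(s["joint_pos"],2),"t",round(float(s["clock"]),1))
E
python3 -c "
from h import *
goto(.5985,.269,.12)"
```

```text
pos [0.6087 0.2147 0.1614] closing -33.9 | turn [-1.9 -1.7 -0. ] shift cm [ 3.81 -3.74  4.38] j [0.19 0.46 0.16 1.27 0.04 2.36] t 9.6
```

>>> carry_out(
  steps=[
    [[-1, -1, 0], [0.8, -0.8, 0.5], 0],
    [[-1.9, -1.7, 0], [2, -2, 1.5], 0],
    [[-1.9, -1.7, 0], [3, -3, 3], 0],
    [[-1.9, -1.7, 0], [3.8, -3.7, 4.4], 0],
    [[-1.9, -1.7, 0], [3.8, -3.7, 4.4], 0],
    [[-1.9, -1.7, 0], [3.8, -3.7, 4.4], 0],
    [[-1.9, -1.7, 0], [3.8, -3.7, 4.4], 0],
    [[-1.9, -1.7, 0], [3.8, -3.7, 4.4], 0],
  ],
)

```text
clock: 10.55
tcp_pos: [0.5993, 0.2684, 0.1203]
orientation: [0.0, 0.883, 0.47, 0.001]
wrist_force: [0.1, 0.7, -0.1]
finger_gap: 0.0856
grip_force: 0.0
```

```bash
python3 -c "
from h import *
lens();goto(.5985,.269,.014)"
```

```text
px [274. 207.] n 1315 centre [0.5991 0.2704 0.0481] in tool [ 0.0015 -0.0014  0.0722] normal [ 0.    -0.002  1.   ] in tool [-0.001  0.002 -1.   ]
px [104. 249.] n 1868 centre [0.4513 0.3158 0.028 ] in tool [-0.0434 -0.1493  0.0921] normal [-0.002  0.001  1.   ] in tool [ 0.    -0.001 -1.   ]
pos [0.5992 0.2684 0.1202] closing -34.0 | turn [ 0.1 -0.   0. ] shift cm [ 0.   -0.1  10.62] j [ 0.3   0.5   0.12  1.19 -0.    2.46] t 10.6
```

>>> carry_out(
  steps=[
    [[0, 0, 0], [0.1, -0.1, 3], 0],
    [[0, 0, 0], [0.1, -0.1, 6.5], 0],
    [[0, 0, 0], [0.1, -0.1, 9], 0],
    [[0, 0, 0], [0.1, -0.1, 10.5], 0],
    [[0, 0, 0], [0.1, -0.1, 10.5], 0],
    [[0, 0, 0], [0.1, -0.1, 10.5], 120],
    [[0, 0, 0], [0.1, -0.1, 10.5], 255],
    [[0, 0, 0], [0.1, -0.1, 10.5], 255],
  ],
)

```text
clock: 11.6
tcp_pos: [0.5995, 0.2707, 0.0164]
orientation: [0.0, 0.883, 0.47, 0.001]
wrist_force: [-0.5, 0.2, 4.0]
finger_gap: 0.0431
grip_force: 29.8
```

>>> carry_out(
  steps=[
    [[0, 0, 0], [0, 0, 0], 255],
    [[0, 0, 0], [0, 0, 0], 255],
    [[0, 0, 0], [0, 0, 0], 255],
    [[0, 0, 0], [0, 0, -1], 255],
    [[0, 0, 0], [0, 0, -4], 255],
    [[0, 0, 0], [0, 0, -8], 255],
    [[0, 0, 0], [0, 0, -11], 255],
    [[0, 0, 0], [0, 0, -12], 255],
  ],
)

```text
clock: 12.6
tcp_pos: [0.5996, 0.2706, 0.1372]
orientation: [0.001, 0.883, 0.47, 0.002]
wrist_force: [0.8, 0.0, -0.5]
finger_gap: 0.0426
grip_force: 30.7
```

```bash
python3 -c "
from h import *
lens();goto(.637,.036,.13)"
```

```text
px [114. 244.] n 1647 centre [0.451  0.3156 0.028 ] in tool [-0.0459 -0.1488  0.1087] normal [-0.002  0.001  1.   ] in tool [ 0.003  0.    -1.   ]
px [277. 277.] n 3371 centre [0.6002 0.2704 0.169 ] in tool [ 0.0002  0.0007 -0.0317] normal [ 0.008 -0.011  1.   ] in tool [-0.002  0.015 -1.   ]
pos [0.5996 0.2706 0.1373] closing -33.9 | turn [ 0.2 -0.2  0. ] shift cm [-17.38  16.19   0.73] j [ 0.3   0.5   0.15  1.22 -0.    2.46] t 12.7
```

>>> carry_out(
  steps=[
    [[0, 0, 0], [-1, 1, 0], 255],
    [[0, 0, 0], [-4, 3.7, 0], 255],
    [[0, 0, 0], [-7.5, 7, 0], 255],
    [[0, 0, 0], [-11, 10.3, 0], 255],
    [[0, 0, 0], [-14, 13, 0], 255],
    [[0, 0, 0], [-16.5, 15.3, 0], 255],
    [[0, 0, 0], [-17.3, 16.1, 0], 255],
    [[0, 0, 0], [-17.3, 16.1, 0], 255],
  ],
)

```text
clock: 13.65
tcp_pos: [0.6348, 0.0359, 0.1334]
orientation: [-0.001, 0.883, 0.469, -0.001]
wrist_force: [0.8, -0.5, -0.9]
finger_gap: 0.0427
grip_force: 30.7
```

Run:
```python
from h import *
p,d=lens(); cv2.imwrite("pics/w4.png",p[...,::-1]); print(proj(env.get_calibration("wrist"),[.6375,.0375,.01]))
goto(.6375,.0375,.021)
```

```text
px [277. 277.] n 3276 centre [0.6353 0.0359 0.1651] in tool [ 0.0003  0.0003 -0.0318] normal [ 0.013 -0.01   1.   ] in tool [-0.002  0.014 -1.   ]
px [170. 289.] n 463 centre [0.5269 0.0296 0.0701] in tool [-0.0655 -0.0858  0.0634] normal [-0.003 -0.004  1.   ] in tool [-0.006 -0.002 -1.   ]
(np.float64(278.3092440224206), np.float64(189.27107573850844))
pos [0.6348 0.0369 0.1337] closing -33.9 | turn [-0.1  0.   0. ] shift cm [ 0.21  0.21 11.27] j [-0.07  0.46  0.09  1.2   0.    2.09] t 13.7
```

View pics/w4.png

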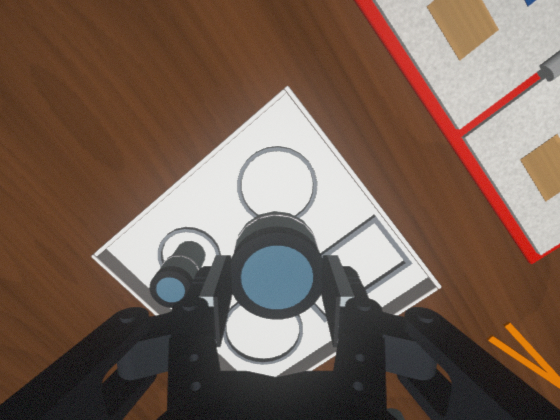

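The medium ring is at (277,186), right under the held eyepiece. I lower it.

>>> carry_out(
  steps=[
    [[0, 0, 0], [0.3, 0.1, 2.5], 255],
    [[0, 0, 0], [0.3, 0.1, 5.5], 255],
    [[0, 0, 0], [0.3, 0.1, 8], 255],
    [[0, 0, 0], [0.3, 0.1, 9.8], 255],
    [[0, 0, 0], [0.3, 0.1, 10.6], 255],
    [[0, 0, 0], [0.3, 0.1, 11], 255],
    [[0, 0, 0], [0.3, 0.1, 11.2], 255],
    [[0, 0, 0], [0.3, 0.1, 11.3], 255],
  ],
)

```text
clock: 14.7
tcp_pos: [0.6386, 0.0388, 0.0224]
orientation: [0.001, 0.883, 0.47, 0.001]
wrist_force: [-0.1, 0.3, -1.7]
finger_gap: 0.0429
grip_force: 30.7
```

```bash
python3 -c "
from h import *
print(env.get_state()['wrist_force']);lens();goto(.637,.037,.0205)"
```

```text
[-0.12372607  0.34967749 -1.67812598]
px [277. 277.] n 3312 centre [0.6391 0.0388 0.0541] in tool [ 0.0003  0.0005 -0.0317] normal [ 0.011 -0.011  1.   ] in tool [-0.003  0.017 -1.   ]
pos [0.6385 0.0387 0.0222] closing -33.9 | turn [ 0.1 -0.   0. ] shift cm [-0.23 -0.03  0.17] j [-0.06  0.54 -0.07  0.96 -0.    2.1 ] t 14.8
```

>>> carry_out(
  steps=[
    [[0, 0, 0], [0, 0, 0.1], 255],
    [[0, 0, 0], [0, 0, 0.17], 255],
    [[0, 0, 0], [0, 0, 0.17], 200],
    [[0, 0, 0], [0, 0, 0.17], 120],
    [[0, 0, 0], [0, 0, 0.17], 80],
    [[0, 0, 0], [0, 0, 0.17], 70],
    [[0, 0, 0], [0, 0, 0.17], 70],
    [[0, 0, 0], [0, 0, -0.5], 70],
  ],
)

```text
clock: 15.75
tcp_pos: [0.6375, 0.0388, 0.0264]
orientation: [-0.0, 0.883, 0.47, -0.0]
wrist_force: [-0.5, -0.6, -0.9]
finger_gap: 0.0619
grip_force: 0.0
```

>>> carry_out(
  steps=[
    [[0, 0, 0], [0, 0, -2], 70],
    [[0, 0, 0], [0, 0, -5], 70],
    [[0, 0, 0], [0, 0, -8], 70],
    [[0, 0, 0], [0, 0, -11], 70],
    [[0, 0, 0], [0, 0, -13.5], 70],
    [[0, 0, 0], [0, 0, -13.5], 70],
    [[0, 0, 0], [0, 0, -13.5], 0],
    [[0, 0, 0], [0, 0, -13.5], 0],
  ],
)

```text
clock: 16.75
tcp_pos: [0.6372, 0.0389, 0.1604]
orientation: [-0.0, 0.883, 0.47, -0.001]
wrist_force: [-0.1, -0.4, 0.1]
finger_gap: 0.0857
grip_force: 0.0
```

```bash
python3 -c "
from h import *
p,d=lens();cv2.imwrite('pics/w5.png',p[...,::-1]);goto(.451,.314,.12,-34)"
```

```text
px [508.   6.] n 301 centre [0.8846 0.0586 0.0137] in tool [0.1546 0.1945 0.1461] normal [0.007 0.003 1.   ] in tool [ 0.005  0.003 -1.   ]
px [277. 196.] n 958 centre [0.6377 0.0389 0.052 ] in tool [0.0004 0.0006 0.1083] normal [-0.002  0.003  1.   ] in tool [ 0.    -0.005 -1.   ]
pos [0.6372 0.0388 0.1604] closing -33.9 | turn [-0.1  0.1  0.1] shift cm [ 12.45 -30.8    4.07] j [-0.06  0.45  0.14  1.26 -0.    2.1 ] t 16.8
```

View pics/w5.png

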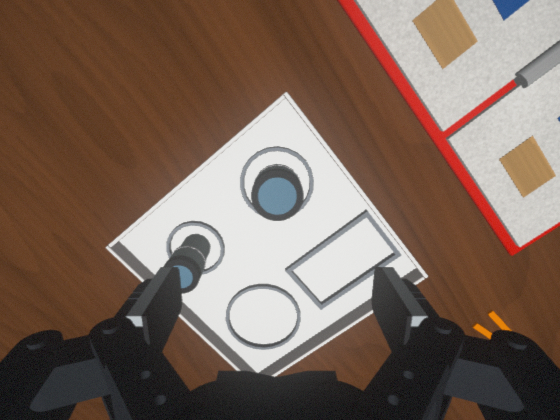

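The wide eyepiece stands inside its ring at (277,180). The front lens is next.

>>> carry_out(
  steps=[
    [[0, 0, 0], [1, -2, 0], 0],
    [[0, 0, 0], [3, -7, 0], 0],
    [[0, 0, 0], [5, -12.5, 0], 0],
    [[0, 0, 0], [7.3, -18, 0], 0],
    [[0, 0, 0], [9.5, -23.5, 1], 0],
    [[0, 0, 0], [11.7, -29, 3], 0],
    [[0, 0, 0], [12.5, -30.8, 4], 0],
    [[0, 0, 0], [12.5, -30.8, 4], 0],
  ],
)

```text
clock: 17.8
tcp_pos: [0.45, 0.3153, 0.1206]
orientation: [0.0, 0.882, 0.472, -0.001]
wrist_force: [0.1, -0.3, 0.5]
finger_gap: 0.0853
grip_force: 0.0
```

```bash
python3 -c "
from h import *
lens();goto(.451,.3145,.003)"
```

```text
px [277. 200.] n 2148 centre [0.451  0.3157 0.0279] in tool [0.0011 0.0006 0.0927] normal [ 0.001 -0.001  1.   ] in tool [-0.003  0.001 -1.   ]
pos [0.4515 0.3146 0.1213] closing -33.8 | turn [ 0.  0. -0.] shift cm [-0.03 -0.04 11.83] j [ 0.46  0.31 -0.17  1.09 -0.    2.62] t 17.9
```

>>> carry_out(
  steps=[
    [[0, 0, 0], [0.05, 0, 3], 0],
    [[0, 0, 0], [0.05, 0, 6.5], 0],
    [[0, 0, 0], [0.05, 0, 9.5], 0],
    [[0, 0, 0], [0.05, 0, 11.5], 0],
    [[0, 0, 0], [0.05, 0, 11.8], 0],
    [[0, 0, 0], [0.05, 0, 11.8], 60],
    [[0, 0, 0], [0.05, 0, 11.8], 180],
    [[0, 0, 0], [0.05, 0, 11.8], 255],
  ],
)

```text
clock: 18.85
tcp_pos: [0.4533, 0.315, 0.0046]
orientation: [0.0, 0.883, 0.47, 0.001]
wrist_force: [-0.2, -0.8, -0.4]
finger_gap: 0.0325
grip_force: 0.0
```

>>> carry_out(
  steps=[
    [[0, 0, 0], [0, 0, 0], 255],
    [[0, 0, 0], [0, 0, 0], 255],
    [[0, 0, 0], [0, 0, 0], 255],
    [[0, 0, 0], [0, 0, -1], 255],
    [[0, 0, 0], [0, 0, -4], 255],
    [[0, 0, 0], [0, 0, -8], 255],
    [[0, 0, 0], [0, 0, -12], 255],
    [[0, 0, 0], [0, 0, -13.5], 255],
  ],
)

```text
clock: 19.85
tcp_pos: [0.4539, 0.3155, 0.1419]
orientation: [0.0, 0.883, 0.47, 0.003]
wrist_force: [0.6, 0.9, -0.4]
finger_gap: 0.0002
grip_force: 0.0
```

```bash
python3 -c "
from h import *
lens();goto(.5375,-.0835,.14,-84.6)"
```

```text
px [273. 196.] n 1877 centre [0.4511 0.3162 0.0279] in tool [-0.0015 -0.0031  0.114 ] normal [-0.001 -0.001  1.   ] in tool [ 0.002  0.002 -1.   ]
pos [0.4542 0.3157 0.1425] closing -33.9 | turn [ 0.  -0.3 50.7] shift cm [-28.48  29.18   0.21] j [ 0.46  0.29 -0.14  1.13 -0.    2.63] t 19.9
```

The fingers passed above the lens, which has not moved. Before retrying I measure from wrist depth where the fingertips really end.

```bash
cat >> h.py <<'E'
def tips():
    c=env.get_calibration("wrist"); s=env.get_state(); p,d=env.read_camera("wrist"); v,u=np.nonzero(d>0); D=d[v,u]
    P=rot(c["orientation"]).apply(np.c_[(u-c["cx"])/c["fx"]*D,-(v-c["cy"])/c["fy"]*D,-D])+c["origin"]
    Q=rot(s["orientation"]).inv().apply(P-s["tcp_pos"]); k=(Q[:,2]<.03)&(abs(Q[:,1])<.062)&(abs(Q[:,0])<.03)
    for sg in(-1,1):
        q=Q[k&(Q[:,1]*sg>0)]; print("gap",s["finger_gap"],"z pct",np.round(np.percentile(q[:,2],[50,95,99,99.8]),4),"inner y",np.round(np.percentile(abs(q[:,1]),[1]),4),len(q))
    return p
E
python3 -c "
from h import *
p=tips();goto(.451,.3145,.14)"
```

```text
gap -0.00019244214014148685 z pct [-0.1004 -0.0646 -0.0406 -0.0339] inner y [0.0005] 22621
gap -0.00019244214014148685 z pct [-0.1003 -0.064  -0.0401 -0.0338] inner y [0.0007] 22974
pos [0.4536 0.3154 0.1406] closing -33.9 | turn [ 0.1 -0.2  0. ] shift cm [-0.22 -0.17  0.06] j [ 0.46  0.29 -0.14  1.13 -0.    2.63] t 19.9
```

>>> carry_out(
  steps=[
    [[0, 0, 0], [-0.15, 0, 0], 80],
    [[0, 0, 0], [-0.15, 0, 0], 80],
    [[0, 0, 0], [-0.15, 0, 0], 80],
    [[0, 0, 0], [-0.15, 0, 0], 80],
    [[0, 0, 0], [-0.15, 0, 0], 80],
    [[0, 0, 0], [-0.15, 0, 0], 80],
    [[0, 0, 0], [-0.15, 0, 0], 80],
    [[0, 0, 0], [-0.15, 0, 0], 80],
  ],
)

```text
clock: 20.95
tcp_pos: [0.4517, 0.3135, 0.1387]
orientation: [0.0, 0.883, 0.47, 0.0]
wrist_force: [0.2, 0.7, -0.4]
finger_gap: 0.0587
grip_force: 0.0
```

```bash
python3 -c "
from h import *
p=tips();cv2.imwrite('pics/w6.png',p[...,::-1]);lens();goto(.451,.3145,.14)"
```

```text
gap 0.05872334603612342 z pct [-0.0992 -0.0548 -0.0398 -0.0349] inner y [0.0012] 21518
gap 0.05872334603612342 z pct [-0.0993 -0.0545 -0.0399 -0.0348] inner y [0.0012] 21445
px [274. 193.] n 1864 centre [0.4509 0.3158 0.0279] in tool [ 0.0014 -0.0019  0.1108] normal [-0.002 -0.001  1.   ] in tool [-0.002 -0.001 -1.   ]
pos [0.4516 0.3135 0.1386] closing -33.9 | turn [ 0.  0. -0.] shift cm [ 0.05 -0.1  -0.14] j [ 0.46  0.29 -0.15  1.13 -0.    2.62] t 21.1
```

View pics/w6.png

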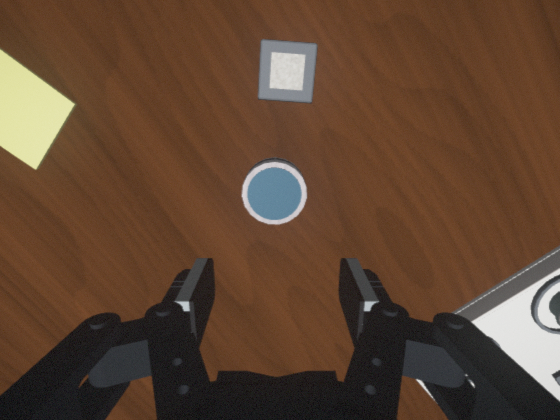

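The lens is at (274,193) and the fingertips are near (205,262) and (347,262). I read depth right at those pixels.

Run:
```python
from h import *
c=env.get_calibration("wrist"); s=env.get_state(); p,d=env.read_camera("wrist"); T=rot(s["orientation"])
for u,v in((207,262),(205,270),(208,280),(195,290),(347,262),(350,272),(345,285)):
    D=d[v,u]; P=rot(c["orientation"]).apply([(u-c["cx"])/c["fx"]*D,-(v-c["cy"])/c["fy"]*D,-D])+c["origin"]
    print(u,v,D,np.round(T.inv().apply(P-s["tcp_pos"]),4))
for z in(0,-.01,-.02,-.03):print(z,[np.round(proj(c,T.apply([x,.029,z])+s["tcp_pos"])) for x in(-.011,.011)])
```

```text
207 262 0.14313303 [ 0.0127 -0.0296 -0.0409]
205 270 0.13733573 [ 0.0122 -0.0292 -0.0471]
208 280 0.14148398 [ 0.0061 -0.0288 -0.0447]
195 290 0.122831866 [ 0.0121 -0.0298 -0.0623]
347 262 0.14436853 [ 0.0121  0.0313 -0.0397]
350 272 0.13558672 [ 0.0122  0.0307 -0.0489]
345 285 0.14096764 [ 0.0043  0.0298 -0.0458]
0 [array([326., 266.]), array([328., 230.])]
-0.01 [array([329., 275.]), array([331., 238.])]
-0.02 [array([332., 285.]), array([334., 245.])]
-0.03 [array([335., 295.]), array([338., 254.])]
```

Depth puts the real finger ends about 34 mm behind the reported TCP at this opening. That explains the miss and the top-edge grips on the eyepieces. I go lower in stages and watch the wrist force.

>>> carry_out(
  steps=[
    [[0, 0, 0], [0.1, -0.2, 3], 0],
    [[0, 0, 0], [0.1, -0.2, 7], 0],
    [[0, 0, 0], [0.1, -0.2, 10], 0],
    [[0, 0, 0], [0.1, -0.2, 12.5], 0],
    [[0, 0, 0], [0.1, -0.2, 14], 0],
    [[0, 0, 0], [0.1, -0.2, 14.4], 0],
    [[0, 0, 0], [0.1, -0.2, 14.7], 0],
    [[0, 0, 0], [0.1, -0.2, 14.9], 0],
  ],
)

```text
clock: 22.1
tcp_pos: [0.4513, 0.3158, -0.0096]
orientation: [0.0, 0.883, 0.47, 0.001]
wrist_force: [-1.2, -0.1, -1.1]
finger_gap: 0.0856
grip_force: 0.0
```

Run:
```python
from h import *
p,d=lens();p2,_=env.read_camera("scene");c=env.get_calibration("scene");u,v=map(int,proj(c,[.451,.3145,.03]));print(u,v)
cv2.imwrite("pics/w7.png",np.hstack([cv2.resize(p[150:400,140:420],(450,400)),cv2.resize(p2[v-40:v+40,u-35:u+35],(350,400),interpolation=2)])[...,::-1])
```

```text
px [275. 282.] n 6952 centre [0.4514 0.3166 0.0279] in tool [ 0.0007 -0.0003 -0.0375] normal [-0.001 -0.001  1.   ] in tool [-0.     0.001 -1.   ]
338 146
```

View pics/w7.png

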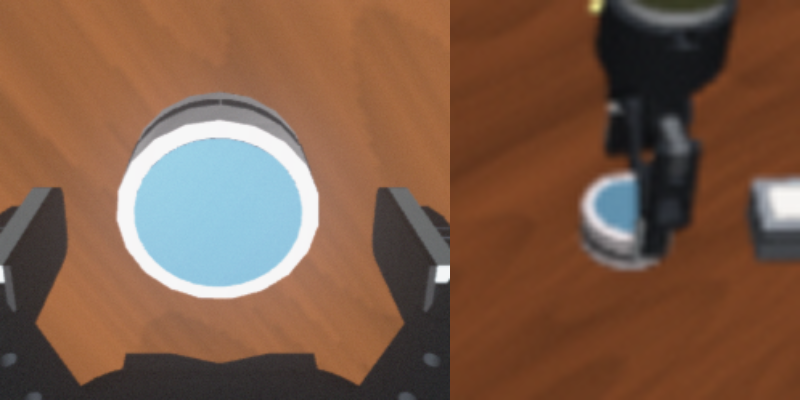

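There is no contact yet. In the wrist crop the fingers straddle the lens at (218,210), with their tips near the height of its top. I go 1.2 cm lower and close.

>>> carry_out(
  steps=[
    [[0, 0, 0], [0, 0, 0.3], 0],
    [[0, 0, 0], [0, 0, 0.6], 0],
    [[0, 0, 0], [0, 0, 0.9], 0],
    [[0, 0, 0], [0, 0, 1.2], 0],
    [[0, 0, 0], [0, 0, 1.2], 40],
    [[0, 0, 0], [0, 0, 1.2], 80],
    [[0, 0, 0], [0, 0, 1.2], 120],
    [[0, 0, 0], [0, 0, 1.2], 120],
  ],
)

```text
clock: 23.2
tcp_pos: [0.4506, 0.3155, -0.0221]
orientation: [0.0, 0.883, 0.47, 0.0]
wrist_force: [-0.8, -0.6, 2.4]
finger_gap: 0.0559
grip_force: 32.1
```

```bash
python3 -c "
from h import *
print(env.get_state()['wrist_force'],env.get_state()['grip_force']);tips();lens();goto(.451,.3145,.14)"
```

```text
[-0.77706214 -0.64814995  2.43426715] 32.06393659114838
gap 0.05586922240894405 z pct [-0.0846 -0.0232 -0.0226 -0.0222] inner y [0.0006] 33979
gap 0.05586922240894405 z pct [-0.0844 -0.0231 -0.0224 -0.0221] inner y [0.0007] 34040
px [276. 296.] n 8104 centre [0.4518 0.3166 0.0279] in tool [ 0.0015  0.0003 -0.05  ] normal [-0.001 -0.002  1.   ] in tool [-0.001  0.001 -1.   ]
pos [ 0.4506  0.3155 -0.0221] closing -33.9 | turn [ 0. -0.  0.] shift cm [ -0.06   0.1  -16.21] j [ 0.47  0.44 -0.37  0.76 -0.    2.63] t 23.3
```

It is gripped (56 mm gap, 32 N). I lift and carry it to the large well.

>>> carry_out(
  steps=[
    [[0, 0, 0], [0, 0, 0], 255],
    [[0, 0, 0], [0, 0, -0.5], 255],
    [[0, 0, 0], [0, 0, -2], 255],
    [[0, 0, 0], [0, 0, -5], 255],
    [[0, 0, 0], [0, 0, -8], 255],
    [[0, 0, 0], [0, 0, -11], 255],
    [[0, 0, 0], [0, 0, -13], 255],
    [[0, 0, 0], [0, 0, -14], 255],
  ],
  force=45,
)

```text
clock: 24.3
tcp_pos: [0.4513, 0.3158, 0.1196]
orientation: [0.0, 0.883, 0.47, 0.001]
wrist_force: [1.0, 0.3, -1.4]
finger_gap: 0.0552
grip_force: 47.9
```

```bash
python3 -c "
from h import *
lens();goto(.537,-.0845,.12,-60)"
```

```text
px [276. 296.] n 8106 centre [0.4524 0.3169 0.1695] in tool [ 0.0016  0.0004 -0.0498] normal [-0.003 -0.003  1.   ] in tool [-0.002  0.001 -1.   ]
pos [0.4515 0.316  0.1201] closing -33.9 | turn [ 0.1 -0.2 26.1] shift cm [-28.47  29.43  -0.  ] j [ 0.47  0.3  -0.18  1.08 -0.    2.63] t 24.4
```

>>> carry_out(
  steps=[
    [[0, 0, 0], [-1.5, 1.5, 0], 255],
    [[0, 0, 0], [-5, 5.2, 0], 255],
    [[0, 0, 0], [-9, 9.3, 0], 255],
    [[0, 0, 0], [-13, 13.4, 0], 255],
    [[0, 0, 0], [-17, 17.5, 0], 255],
    [[0, 0, 0], [-21, 21.7, 0], 255],
    [[0, 0, 0], [-25, 25.8, 0], 255],
    [[0, 0, 0], [-27.5, 28.4, 0], 255],
  ],
)

```text
clock: 25.35
tcp_pos: [0.5326, -0.0738, 0.117]
orientation: [0.0, 0.883, 0.469, -0.0]
wrist_force: [0.3, -0.4, -1.0]
finger_gap: 0.0553
grip_force: 48.0
```

>>> carry_out(
  steps=[
    [[0, 0, 0], [-0.7, 0.7, 0], 255],
    [[0, 0, 0], [-1, 1, 0], 255],
    [[0, 0, 0], [-1, 1, 0], 255],
    [[0, 0, 0], [-1, 1, 1], 255],
    [[0, 0, 0], [-1, 1, 2], 255],
    [[0, 0, 0], [-1, 1, 3], 255],
    [[0, 0, 0], [-1, 1, 4], 255],
    [[0, 0, 0], [-1, 1, 4], 255],
  ],
)

```text
clock: 26.35
tcp_pos: [0.5346, -0.0848, 0.0765]
orientation: [-0.001, 0.883, 0.47, -0.001]
wrist_force: [-1.3, 0.3, -1.6]
finger_gap: 0.0557
grip_force: 48.1
```

Run:
```python
from h import *
p,d=lens(); cv2.imwrite("pics/w8.png",p[...,::-1]); c=env.get_calibration("wrist")
print("L px",proj(c,[.537,-.0845,.01]),"S",proj(c,[.5262,.0267,.01]))
goto(.537,-.0845,-.0175)
```

```text
px [136.  77.] n 1528 centre [0.5273 0.0294 0.0702] in tool [ 0.0907 -0.0698  0.0064] normal [-0.004  0.001  1.   ] in tool [-0.002 -0.005 -1.   ]
px [276. 296.] n 8075 centre [ 0.5359 -0.0838  0.1264] in tool [ 0.0015  0.0004 -0.0498] normal [ 0.002 -0.003  1.   ] in tool [-0.002  0.002 -1.   ]
L px (np.float64(277.714404909495), np.float64(209.0113103617782)) S (np.float64(172.85995120619805), np.float64(87.81111200667777))
pos [ 0.5351 -0.085   0.0772] closing -33.9 | turn [-0.  0.  0.] shift cm [0.15 0.14 9.47] j [-0.31  0.32 -0.26  0.98 -0.    1.86] t 26.4
```

View pics/w8.png

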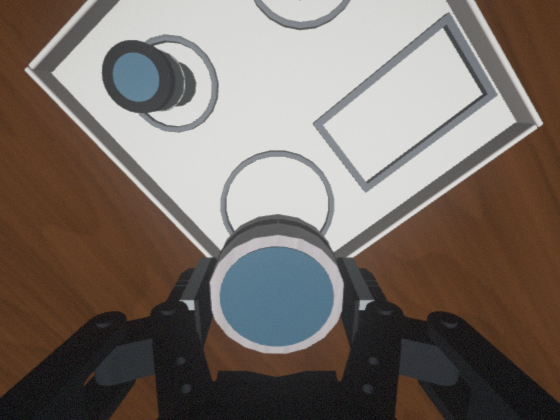

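The large ring's centre is near (277,206), under the held lens. I lower it.

>>> carry_out(
  steps=[
    [[0, 0, 0], [0.2, 0.1, 2], 255],
    [[0, 0, 0], [0.2, 0.1, 4.5], 255],
    [[0, 0, 0], [0.2, 0.1, 6.5], 255],
    [[0, 0, 0], [0.2, 0.1, 8], 255],
    [[0, 0, 0], [0.2, 0.1, 8.7], 255],
    [[0, 0, 0], [0.2, 0.1, 9.1], 255],
    [[0, 0, 0], [0.2, 0.1, 9.3], 255],
    [[0, 0, 0], [0.2, 0.1, 9.3], 255],
  ],
)

```text
clock: 27.4
tcp_pos: [0.5378, -0.0841, -0.0149]
orientation: [0.0, 0.883, 0.47, 0.0]
wrist_force: [0.0, 0.3, -0.4]
finger_gap: 0.0557
grip_force: 48.1
```

```bash
python3 -c "
from h import *
print(env.get_state()['wrist_force']);lens();goto(.537,-.0845,-.0177)"
```

```text
[ 0.0499312   0.2723057  -0.42924669]
px [ 9. 69.] n 1104 centre [0.5336 0.0226 0.0702] in tool [ 0.0862 -0.063  -0.0851] normal [-0.15   0.167  0.974] in tool [ 0.056 -0.217 -0.975]
px [276. 296.] n 8076 centre [ 0.539  -0.0831  0.035 ] in tool [ 0.0015  0.0004 -0.0498] normal [-0.001 -0.002  1.   ] in tool [-0.002  0.001 -1.   ]
pos [ 0.5378 -0.0841 -0.0148] closing -33.9 | turn [ 0.1 -0.   0. ] shift cm [-0.08 -0.05  0.29] j [-0.3   0.42 -0.38  0.77 -0.    1.86] t 27.4
```

>>> carry_out(
  steps=[
    [[0, 0, 0], [0, 0, 0.15], 255],
    [[0, 0, 0], [0, 0, 0.28], 255],
    [[0, 0, 0], [0, 0, 0.28], 150],
    [[0, 0, 0], [0, 0, 0.28], 80],
    [[0, 0, 0], [0, 0, 0.28], 40],
    [[0, 0, 0], [0, 0, 0.28], 35],
    [[0, 0, 0], [0, 0, 0.28], 35],
    [[0, 0, 0], [0, 0, -0.5], 35],
  ],
)

```text
clock: 28.45
tcp_pos: [0.5369, -0.0838, -0.0105]
orientation: [-0.0, 0.883, 0.47, -0.0]
wrist_force: [0.5, -0.1, 0.5]
finger_gap: 0.0738
grip_force: 0.0
```

>>> carry_out(
  steps=[
    [[0, 0, 0], [0, 0, -2], 35],
    [[0, 0, 0], [0, 0, -5], 35],
    [[0, 0, 0], [0, 0, -8], 35],
    [[0, 0, 0], [0, 0, -11], 35],
    [[0, 0, 0], [0, 0, -14], 35],
    [[0, 0, 0], [0, 0, -16], 0],
    [[0, 0, 0], [0, 0, -16], 0],
    [[0, 0, 0], [0, 0, -16], 0],
  ],
)

```text
clock: 29.45
tcp_pos: [0.537, -0.0838, 0.1491]
orientation: [-0.0, 0.883, 0.47, -0.0]
wrist_force: [-0.3, 0.6, 1.0]
finger_gap: 0.0852
grip_force: 0.0
```

```bash
python3 -c "
from h import *
lens();goto(.5143,-.4184,.14,-7.3)"
```

```text
px [175.  87.] n 682 centre [0.527  0.0292 0.0702] in tool [ 0.0882 -0.0714  0.0789] normal [0.003 0.004 1.   ] in tool [ 0.004  0.    -1.   ]
px [277. 192.] n 1785 centre [ 0.5383 -0.0835  0.0319] in tool [0.001  0.0009 0.1172] normal [ 0.001 -0.002  1.   ] in tool [-0.001  0.002 -1.   ]
pos [ 0.5367 -0.0838  0.1487] closing -33.9 | turn [ -0.1   0.  -26.6] shift cm [-29.02  16.81   0.87] j [-0.3   0.28 -0.14  1.15 -0.    1.86] t 29.5
```

The front lens rests level in its well at (277,192). The slide box is next.

>>> carry_out(
  steps=[
    [[0, 0, -3], [-3, 1.7, 0], 0],
    [[0, 0, -8], [-8, 4.6, 0], 0],
    [[0, 0, -13], [-13, 7.5, 0], 0],
    [[0, 0, -18], [-18, 10.4, 0], 0],
    [[0, 0, -23], [-23, 13.3, 0], 0],
    [[0, 0, -26.6], [-28, 16.2, 0.5], 0],
    [[0, 0, -26.6], [-29, 16.8, 0.9], 0],
    [[0, 0, -26.6], [-29, 16.8, 0.9], 0],
  ],
)

```text
clock: 30.5
tcp_pos: [0.514, -0.4182, 0.1387]
orientation: [-0.002, 0.751, 0.66, 0.0]
wrist_force: [-0.5, -0.3, 0.2]
finger_gap: 0.0853
grip_force: 0.0
```

```bash
cat >> h.py <<'E'
def label(z):
    c=env.get_calibration("wrist"); p,d=env.read_camera("wrist"); hsv=cv2.cvtColor(p,cv2.COLOR_RGB2HSV)
    m=(hsv[...,1]<45)&(hsv[...,2]>165)
    for b in blobs(m,400):
        r=cv2.minAreaRect(np.argwhere(b[3])[:,::-1].astype(np.float32)); B=[ray(c,*q,z) for q in cv2.boxPoints(r)]; e=[B[1]-B[0],B[2]-B[1]]; l=[np.linalg.norm(x) for x in e]; e=e[int(np.argmax(l))]
        print("px",np.round(r[0]),"size",np.round(l,4),np.round(np.mean(B,0),4),"axis",np.round(np.degrees(np.arctan2(e[1],e[0]))%180,1))
    return p
E
python3 -c "
from h import *
p=label(.03);cv2.imwrite('pics/w9.png',p[...,::-1]);goto(.5143,-.4184,-.018,-7.3)"
```

```text
px [278. 190.] size [0.0327 0.0785] [ 0.516  -0.4151  0.03  ] axis 83.6
px [167. 270.] size [0.0523 0.0206] [ 0.4025 -0.477   0.03  ] axis 23.6
pos [ 0.5145 -0.4172  0.1395] closing -7.3 | turn [-0.1 -0.1 -0. ] shift cm [-0.16  0.03 15.75] j [-0.8   0.51  0.18  1.24  0.    0.9 ] t 30.6
```

View pics/w9.png

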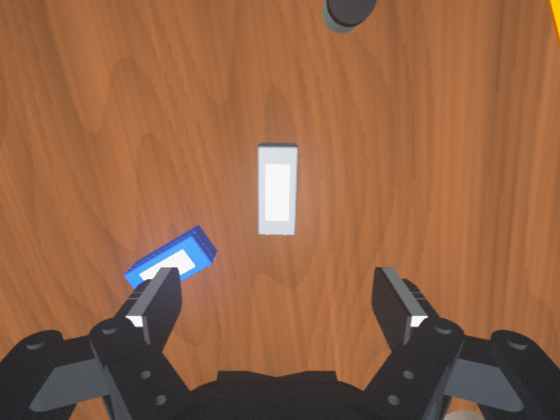

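The grey box is at (278,190), aligned with the tool, and the blue decoy at (170,262) is clear of the left finger. I narrow the fingers, descend and grip.

>>> carry_out(
  steps=[
    [[0, 0, 0], [0.2, 0.15, 3], 80],
    [[0, 0, 0], [0.2, 0.15, 7], 80],
    [[0, 0, 0], [0.2, 0.15, 10.5], 80],
    [[0, 0, 0], [0.2, 0.15, 13.5], 80],
    [[0, 0, 0], [0.2, 0.15, 15], 80],
    [[0, 0, 0], [0.2, 0.15, 15.7], 80],
    [[0, 0, 0], [0.2, 0.15, 15.7], 130],
    [[0, 0, 0], [0.2, 0.15, 15.7], 200],
  ],
  force=30,
)

```text
clock: 31.55
tcp_pos: [0.5178, -0.4174, -0.0145]
orientation: [0.001, 0.751, 0.661, 0.0]
wrist_force: [0.5, -0.4, 0.2]
finger_gap: 0.0331
grip_force: 30.5
```

>>> carry_out(
  steps=[
    [[0, 0, 0], [0, 0, 0], 255],
    [[0, 0, 0], [0, 0, 0], 255],
    [[0, 0, 0], [0, 0, 0], 255],
    [[0, 0, 0], [0, 0, -0.5], 255],
    [[0, 0, 0], [0, 0, -3], 255],
    [[0, 0, 0], [0, 0, -7], 255],
    [[0, 0, 0], [0, 0, -11], 255],
    [[0, 0, 0], [0, 0, -14], 255],
  ],
)

```text
clock: 32.55
tcp_pos: [0.5169, -0.4168, 0.1257]
orientation: [0.001, 0.751, 0.661, 0.0]
wrist_force: [-0.1, 0.6, -0.7]
finger_gap: 0.0334
grip_force: 30.5
```

```bash
python3 -c "
from h import *
label(.15);goto(.648,-.075,.12,-84.6)"
```

```text
px [276. 282.] size [0.0378 0.0918] [ 0.5162 -0.4282  0.15  ] axis 84.8
px [159. 278.] size [0.029  0.0114] [ 0.4589 -0.4148  0.15  ] axis 23.6
pos [ 0.5183 -0.4183  0.1301] closing -7.3 | turn [ 0.5 -0.  77.3] shift cm [35.7   8.48  0.89] j [-0.8   0.51  0.16  1.21 -0.    0.9 ] t 32.6
```

>>> carry_out(
  steps=[
    [[0, 0, 4], [1.5, 0.4, 0], 255],
    [[0, 0, 13], [5.5, 1.3, 0], 255],
    [[0, 0, 22], [10, 2.4, 0], 255],
    [[0, 0, 31], [14.5, 3.4, 0], 255],
    [[0, 0, 40], [19, 4.5, 0], 255],
    [[0, 0, 49], [23.5, 5.6, 0], 255],
    [[0, 0, 58], [28, 6.7, 0], 255],
    [[0, 0, 65], [31.5, 7.5, 0], 255],
  ],
)

```text
clock: 33.6
tcp_pos: [0.6314, -0.1118, 0.1233]
orientation: [-0.0, 0.988, 0.152, -0.0]
wrist_force: [0.0, -0.1, -0.5]
finger_gap: 0.0332
grip_force: 30.5
```

```bash
python3 -c "
from h import *
goto(.648,-.075,.09,-84.6)"
```

```text
pos [ 0.6314 -0.1118  0.1233] closing -72.5 | turn [-0.   0.  12.1] shift cm [ 2.69 -3.01  3.33] j [-0.3   0.47  0.08  1.18 -0.    2.54] t 33.6
```

>>> carry_out(
  steps=[
    [[0, 0, 5], [1, -1, 0], 255],
    [[0, 0, 10], [2, -2.2, 0], 255],
    [[0, 0, 12.1], [2.6, -2.9, 0], 255],
    [[0, 0, 12.1], [2.7, -3, 0], 255],
    [[0, 0, 12.1], [2.7, -3, 1], 255],
    [[0, 0, 12.1], [2.7, -3, 2.3], 255],
    [[0, 0, 12.1], [2.7, -3, 3.3], 255],
    [[0, 0, 12.1], [2.7, -3, 3.3], 255],
  ],
)

```text
clock: 34.6
tcp_pos: [0.6467, -0.0769, 0.089]
orientation: [-0.0, 0.999, 0.049, -0.001]
wrist_force: [1.0, 1.1, 0.4]
finger_gap: 0.0336
grip_force: 30.5
```

Run:
```python
from h import *
p,d=env.read_camera("wrist"); cv2.imwrite("pics/w10.png",p[...,::-1]); c=env.get_calibration("wrist")
print("O px",proj(c,[.648,-.075,.01]));label(.135)
goto(.648,-.075,-.0105)
```

```text
O px (np.float64(274.9430680480748), np.float64(204.3284409809972))
px [190. 233.] size [0.0987 0.1247] [ 0.6663 -0.0388  0.135 ] axis 95.6
px [ 49. 241.] size [0.0019 0.1   ] [0.6566 0.0185 0.135 ] axis 5.5
px [352. 204.] size [0.06   0.0018] [ 0.6881 -0.1022  0.135 ] axis 5.2
px [272. 165.] size [0.0261 0.0196] [ 0.7022 -0.0692  0.135 ] axis 97.5
px [138. 196.] size [0.0235 0.0314] [ 0.6849 -0.018   0.135 ] axis 44.0
px [276. 288.] size [0.0205 0.0503] [ 0.6481 -0.0761  0.135 ] axis 6.9
px [145. 306.] size [0.0236 0.0095] [ 0.6348 -0.0193  0.135 ] axis 102.2
px [277. 354.] size [0.0452 0.02  ] [ 0.6143 -0.0796  0.135 ] axis 98.7
pos [ 0.6478 -0.0771  0.0906] closing -84.4 | turn [ 0. -0.  0.] shift cm [ 0.04 -0.2  10.11] j [-0.24  0.51  0.06  1.12 -0.    2.8 ] t 34.7
```

View pics/w10.png

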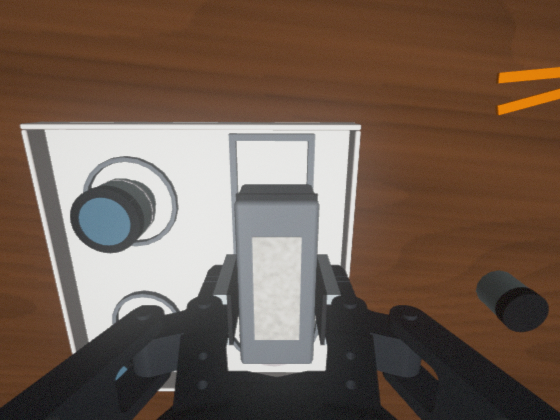

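The held box is at (276,290), with the frame's far end at row 134 and its sides at columns 230 and 314. I compute the offset.

Run:
```python
from h import *
c=env.get_calibration("wrist"); f=ray(c,272.5,134,.01); a=np.radians(5.4); w=f-np.array([np.cos(a),np.sin(a),0])*.054; print("far",f,"well centre",w)
goto(w[0],w[1],-.0105)
```

```text
far [ 0.70278983 -0.06803963  0.01      ] well centre [ 0.64902948 -0.07312148  0.01      ]
pos [ 0.6478 -0.0771  0.0906] closing -84.4 | turn [ 0. -0.  0.] shift cm [ 0.16 -0.38 10.11] j [-0.24  0.51  0.06  1.12 -0.    2.8 ] t 34.7
```

>>> carry_out(
  steps=[
    [[0, 0, 0], [0.1, -0.3, 1.5], 255],
    [[0, 0, 0], [0.1, -0.3, 4], 255],
    [[0, 0, 0], [0.1, -0.3, 6.5], 255],
    [[0, 0, 0], [0.1, -0.3, 8.3], 255],
    [[0, 0, 0], [0.1, -0.3, 9.2], 255],
    [[0, 0, 0], [0.1, -0.3, 9.6], 255],
    [[0, 0, 0], [0.1, -0.3, 9.8], 255],
    [[0, 0, 0], [0.1, -0.3, 9.8], 255],
  ],
)

```text
clock: 35.7
tcp_pos: [0.6492, -0.074, -0.0066]
orientation: [0.0, 0.999, 0.049, 0.001]
wrist_force: [0.5, -0.3, -0.1]
finger_gap: 0.0331
grip_force: 30.5
```

Run:
```python
from h import *
c=env.get_calibration("wrist"); p,d=env.read_camera("wrist"); s=env.get_state()
v,u=np.mgrid[270:300:3,262:290:3].reshape(2,-1); D=d[v,u]
P=rot(c["orientation"]).apply(np.c_[(u-c["cx"])/c["fx"]*D,-(v-c["cy"])/c["fy"]*D,-D])+c["origin"]
print("box top z",np.median(P[:,2]),s["wrist_force"]); goto(.649,-.0731,-.0105)
```

```text
box top z 0.04012661506971859 [0.18021358 0.14722091 0.01721   ]
pos [ 0.6492 -0.074  -0.0065] closing -84.4 | turn [ 0.  -0.1  0. ] shift cm [-0.01 -0.09  0.4 ] j [-0.24  0.59 -0.06  0.92 -0.    2.81] t 35.8
```

>>> carry_out(
  steps=[
    [[0, 0, 0], [0, 0, 0.2], 255],
    [[0, 0, 0], [0, 0, 0.38], 255],
    [[0, 0, 0], [0, 0, 0.38], 220],
    [[0, 0, 0], [0, 0, 0.38], 140],
    [[0, 0, 0], [0, 0, 0.38], 100],
    [[0, 0, 0], [0, 0, 0.38], 90],
    [[0, 0, 0], [0, 0, 0.38], 90],
    [[0, 0, 0], [0, 0, -0.5], 90],
  ],
)

```text
clock: 36.75
tcp_pos: [0.6479, -0.0737, -0.0027]
orientation: [-0.0, 0.999, 0.049, -0.001]
wrist_force: [-0.2, 0.5, 0.5]
finger_gap: 0.0551
grip_force: 0.0
```

>>> carry_out(
  steps=[
    [[0, 0, 0], [0, 0, -2], 90],
    [[0, 0, 0], [0, 0, -5], 90],
    [[0, 0, 0], [0, 0, -8], 90],
    [[0, 0, 0], [-1, 0, -11], 90],
    [[0, 0, 0], [-4, -2, -14], 90],
    [[0, 0, 0], [-8, -4, -17], 90],
    [[0, 0, 0], [-12, -6, -19], 90],
    [[0, 0, 0], [-13, -6, -19], 90],
  ],
)

```text
clock: 37.75
tcp_pos: [0.5124, -0.0259, 0.1906]
orientation: [0.001, 0.999, 0.049, 0.002]
wrist_force: [0.2, -0.0, 0.8]
finger_gap: 0.055
grip_force: 0.0
```

Run:
```python
from h import *
p,d=lens(); cv2.imwrite("pics/w11.png",p[...,::-1]); label(.034)
```

```text
px [216.  37.] n 1194 centre [0.638  0.0386 0.0521] in tool [ 0.1308 -0.052   0.1389] normal [ 0.001 -0.003  1.   ] in tool [ 0.005  0.005 -1.   ]
px [337. 163.] n 1479 centre [ 0.5386 -0.0842  0.0319] in tool [0.0197 0.0604 0.1589] normal [-0.002 -0.     1.   ] in tool [ 0.002  0.002 -1.   ]
px [217. 171.] n 385 centre [0.5271 0.0292 0.0702] in tool [ 0.0196 -0.0535  0.1204] normal [0.002 0.012 1.   ] in tool [ 0.008 -0.01  -1.   ]
px [280. 110.] size [0.2032 0.2271] [ 0.5736 -0.0238  0.034 ] axis 95.6
px [280. 105.] size [0.193  0.2089] [ 0.5785 -0.0228  0.034 ] axis 95.6
px [338.  49.] size [0.0819 0.0494] [ 0.639 -0.069  0.034] axis 5.2
px [345.  36.] size [0.0508 0.0203] [ 0.651  -0.0731  0.034 ] axis 4.5
px [228.  49.] size [0.0597 0.0474] [0.6304 0.03   0.034 ] axis 137.3
px [331. 158.] size [0.069  0.0707] [ 0.5412 -0.0773  0.034 ] axis 10.4
px [231. 155.] size [0.0376 0.0486] [0.5354 0.0217 0.034 ] axis 51.1
```

View pics/w11.png

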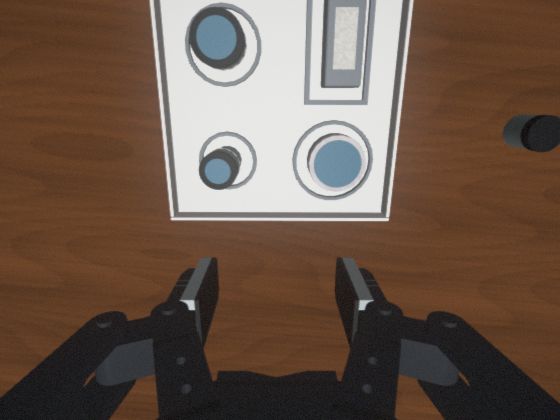

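All four sit inside their wells: wide eyepiece (216,37), long (217,171), lens (337,163), slide box (345,36). Their centres are within about 3 mm of the well centres. The arm is clear, so I hand in.

```bash
python3 -c "
from workcell import env
print(env.hand_in())"
```

```text
the job is handed in; nothing more can be done
None
```

The job is handed in: all four pieces stand released in their own wells, each within about 3 mm of the well's centre in the last wrist picture. I never touched the pot or the square box, and the verdict itself was not shown.

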